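Set the slope gauge and sort two brass runners through it

ROBOT

A 6-joint arm with a two-finger parallel gripper is mounted at the origin on the work surface. World frame = base frame: x ahead of the robot, y to its left, z up, the work surface at z = 0. Lengths are in m, angles in rad, forces in N, time in s.
With the tool pointing down it reaches from about 0.3 to 0.75 m from the base axis. Payload 8.5 kg.
Tool frame: the origin (TCP) lies between the finger pads; the fingertips stand 25 mm ahead of it and the grasp point (between the pads) lies 6 mm ahead of it; z points along the fingers, y is the line along which they close (so a half turn about z gives the same grasp; the last joint's range is limited). The gripper opens to 85 mm and grips with 20 to 120 N. Pads are 22 mm wide; open, the fingers measure 114 mm over their backs; the gripper's body (76 mm by 85 mm) begins 54 mm behind the grasp point. The pads swing forward as they close: fully open they stand 13 mm farther back than shut.
Start: joints at [-1.534, 0.381, 1.297, -0, 1.464, -0.215], TCP at [0.137, -0.533, 0.232] pointing down, gripper open.
Joint ranges: [-3.11, 3.11], [-0.89, 2.33], [0.22, 2.48], [-1.42, 4.56], [0.17, 2.85], [-2.88, 2.88]. Speed limits (rad/s): [2.39, 2.39, 3.14, 3.14, 3.14, 3.14].

INTERFACE

Orientations are given as a unit quaternion [w, x, y, z].
In Python, from cell import sensors, cams, arm gives the robot as it stands.
- The arm moves only by the tool send_rows, never from a script. Its argument "rows" is a list of rows, each an object of numbers: "wx", "wy", "wz": the turn, a rotation vector about the tool's x, y, z normalised to -1 to 1, where 1 is 90 degrees; "tx", "ty", "tz": the shift along the tool's x, y, z normalised to -1 to 1, where 1 is 0.12 m; "gripper": the opening, from 0 (shut) to 1 (fully open). In form: [{"wx": .., "wy": .., "wz": .., "tx": .., "ty": .., "tz": .., "gripper": ..}, ...]. A call has 1 to 20 rows; each row shifts and turns the commanded pose from where the row before left it, along the tool's axes as they then stand; what a row does not reach is not made up. A row lasts 1/8 s, in which the tool goes at most 62.5 mm and 10.7 degrees, less where a joint would pass 70% of its speed; a pose out of reach is approached as far as the arm can. A call with a number of a shift or a turn outside -1 to 1 is refused whole. A call with a gripper value outside its range is refused whole. The fingers move at their own pace and stop on an object; "grip_force" is the grip in N (left out, the last holds). Time passes only in rows, so rows that do not move let the fingers close. It gives the time, the measured TCP pose, the force, the opening and the grip force at its end, in the units of the state.
- sensors.observe(): the state, without advancing time (a new reading comes with each control period).
- cams.grab_frame(name): name is "side" or "top" or "wrist"; returns the picture (384x512x3 uint8, red, green, blue); there is no depth.
- cams.camera_info(name): a dict with "K" (3x3 intrinsics, pixels), "dist_coeffs" ([k1, k2, p1, p2, k3] as OpenCV has them; the pictures are not rectified), "rvec" (rotation vector, rad) and "tvec" (3), from world to camera coordinates, as OpenCV has them. Camera axes: x right, y down, z forward; pixel columns grow to the right and rows downward; lengths in m; the calibration is good to about 2 mm. A picture is of the moment at which its call begins: read the wrist's pose just before it. camera_info takes no time and is no camera call; for the wrist camera it gives the pose at the moment of the call.
- arm.finish_job(): hands the job in; it is judged then, once.
The state is a dict: "time": time; "qpos": joint angles; "dq": joint speeds; "joint_efforts": joint torques, N m; "tool_pos": TCP position; "eef_rot": TCP orientation; "wrist_force": force on the tool from outside, world axes, zero at the start; "ft_torque": the same for the moment, N m; "width": opening from 0.0 (shut) to 1.0 (fully open); "gripper_force": force on a finger pad.
Only numpy, scipy, OpenCV 4.12 (cv2) and the standard library are available. Lean on these libraries where they do the work, as an engineer would, in place of code of your own. Each camera call takes 0.05 s, during which the arm holds its last target. There are 200 camera calls.

TASK

Slide the orange grip of the gauge to the green mark on its track, then check the two brass runners one at a time, finishing each before you take the next: lay the runner lengthwise on the upper part of the sloping bed and slide it down along the bed into the gap between the jaws. If it goes in, slide it on down until it is clear of the jaws, then lift it off and lay it flat, rib up, in the green tray; if the jaws stop it, lay it flat, rib up, in the red tray. Leave the grip on the mark and do not disturb the other things on the bench.

Things in the scene. Friction and masses are not known exactly. Their poses are not given: they have to be found in the camera images.
- gauge: the gauge stand, fixed to the table: blue base plate 210 (x) x 185 mm, 10 mm thick, carrying a grey sloping bed and, at its -y side, the setting track. Origin: at table height, straight below the middle of the bed; x points uphill (away from the robot), z up.
- bed: sloping bed of the gauge, grey, 230 mm long, 66 mm wide, tilted 30 degrees, rising away from the robot. Origin: on its top surface at mid-length, on the centre line of the gap once set; x uphill along the bed, y across, z square out of the surface. A runner that fits goes through with 2 mm to spare each side; one that does not stops with its middle about 60 mm uphill of the origin.
- throat (a point): same point and axes as bed: middle of the gap between two steel jaws, 10 mm high, 14 mm thick, reaching 17 mm up and down the bed from here, with 45 degree lead-ins flaring on the uphill side to 31 mm. The jaw at +y is fixed, face at y = +13.5 mm; the other moves with the setting grip. Gap: 20 mm plus a tenth of the grip's travel, so 27 mm at the mark.
- setting (a joint): travel of the orange setting grip along its track in m, 0 (downhill end) to 0.100 (uphill end, along the gauge's +x); 0.070 is the green mark. It is stiff (about 4 N) and stays where left.
- setting_grip (a point): middle of the orange setting grip, 20 mm long (x), 12 mm wide (y), its top 12 mm above this point; the track's top lies 22 mm below this point and is 26 mm wide.
- setting_mark (a point): where setting_grip is when the grip stands at the green mark on the track.
- runner_1: solid brass slide runner, one of two that look alike: a foot 80 mm long (own x), 14 high, with a narrower grip rib on top, 50 long, 14 wide (own y), from 14 to 50 mm above the underside. The foot is about 4 mm narrower or wider than the set gap of 27 mm; which is not told, the gauge settles it. 0.3 kg. Origin: centre of the underside; z up.
- runner_2: solid brass slide runner, one of two that look alike: a foot 80 mm long (own x), 14 high, with a narrower grip rib on top, 50 long, 14 wide (own y), from 14 to 50 mm above the underside. The foot is about 4 mm narrower or wider than the set gap of 27 mm; which is not told, the gauge settles it. 0.3 kg. Origin: centre of the underside; z up.
- tray_green: green shallow square plastic tray, open on top, 125 x 125 mm outside, 22 mm high, walls and floor 4 mm thick, fixed to the table. For runners that pass the gauge. Origin: centre of its underside, z up.
- tray_red: red shallow square plastic tray, open on top, 125 x 125 mm outside, 22 mm high, walls and floor 4 mm thick, fixed to the table. For runners that do not pass the gauge. Origin: centre of its underside, z up.
- screwdriver: bystander: yellow-handled screwdriver, 150 mm, lying loose; leave alone.
- tape_roll: bystander: white roll of tape, 60 mm across, 18 mm high, loose; leave alone.
- flux_jar: bystander: grey jar with black lid, 56 mm across, 65 mm high, loose; leave alone.
- glue_bottle: bystander: white glue bottle with blue cap, 40 mm across, 120 mm high, loose; leave alone.
- wire_spool: bystander: copper spool, 48 mm across, 38 mm high, loose; leave alone.
Things that resemble listed ones, but are neither listed nor needed, are in the scene too. Leave any purple look-alike of the runner_1 alone. Leave any blue look-alike of the runner_2 alone.

How it is judged:
On the way, in this order (a step that is already met when the one before it is completed fails the run):
1. the setting grip stands at the green mark (within 6 mm), as it must from here on (value of joint setting between 0.064 and 0.076 m), for 0.2 s.
2. the first runner is tried flat on the bed: either stopped with its nose in the lead-ins, or between the jaws (((x of runner_1 in the frame of bed between 0.052 and 0.07 m and y of runner_1 in the frame of bed between -0.01 and 0.01 m and z of runner_1 in the frame of bed between -0.004 and 0.006 m and angle between the x axis of runner_1 and the x axis of bed, either way round below 0.15 rad and angle between the z axis of runner_1 and the z axis of bed, either way round below 0.15 rad and value of joint setting between 0.064 and 0.076 m) or (x of runner_2 in the frame of bed between -0.012 and 0.012 m and y of runner_2 in the frame of bed between -0.006 and 0.006 m and z of runner_2 in the frame of bed between -0.004 and 0.006 m and angle between the x axis of runner_2 and the x axis of bed, either way round below 0.15 rad and angle between the z axis of runner_2 and the z axis of bed, either way round below 0.15 rad and value of joint setting between 0.064 and 0.076 m))), for 0.05 s.
3. the first runner is dealt with: the one that fits has come out below the jaws along the bed, or the one that does not lies in the red tray (((x of runner_2 in the frame of bed between -0.13 and -0.054 m and y of runner_2 in the frame of bed between -0.02 and 0.02 m and z of runner_2 in the frame of bed between -0.004 and 0.006 m and angle between the x axis of runner_2 and the x axis of bed, either way round below 0.15 rad and angle between the z axis of runner_2 and the z axis of bed, either way round below 0.15 rad and value of joint setting between 0.064 and 0.076 m) or (z of runner_1 in the frame of tray_red between 0 and 0.009 m and x of runner_1 in the frame of tray_red between -0.05 and 0.05 m and y of runner_1 in the frame of tray_red between -0.05 and 0.05 m and angle between runner_1's own z axis and vertical below 0.12 rad and linear speed of runner_1 below 0.03 m/s))), for 0.05 s.
4. with the first in its tray, the second runner is tried in the same way ((((z of runner_1 in the frame of tray_red between 0 and 0.009 m and x of runner_1 in the frame of tray_red between -0.05 and 0.05 m and y of runner_1 in the frame of tray_red between -0.05 and 0.05 m and angle between runner_1's own z axis and vertical below 0.12 rad and linear speed of runner_1 below 0.03 m/s) and (x of runner_2 in the frame of bed between -0.012 and 0.012 m and y of runner_2 in the frame of bed between -0.006 and 0.006 m and z of runner_2 in the frame of bed between -0.004 and 0.006 m and angle between the x axis of runner_2 and the x axis of bed, either way round below 0.15 rad and angle between the z axis of runner_2 and the z axis of bed, either way round below 0.15 rad and value of joint setting between 0.064 and 0.076 m)) or ((z of runner_2 in the frame of tray_green between 0 and 0.009 m and x of runner_2 in the frame of tray_green between -0.05 and 0.05 m and y of runner_2 in the frame of tray_green between -0.05 and 0.05 m and angle between runner_2's own z axis and vertical below 0.12 rad and linear speed of runner_2 below 0.03 m/s) and (x of runner_1 in the frame of bed between 0.052 and 0.07 m and y of runner_1 in the frame of bed between -0.01 and 0.01 m and z of runner_1 in the frame of bed between -0.004 and 0.006 m and angle between the x axis of runner_1 and the x axis of bed, either way round below 0.15 rad and angle between the z axis of runner_1 and the z axis of bed, either way round below 0.15 rad and value of joint setting between 0.064 and 0.076 m)))), for 0.05 s.
5. the second is dealt with in the same way ((((z of runner_1 in the frame of tray_red between 0 and 0.009 m and x of runner_1 in the frame of tray_red between -0.05 and 0.05 m and y of runner_1 in the frame of tray_red between -0.05 and 0.05 m and angle between runner_1's own z axis and vertical below 0.12 rad and linear speed of runner_1 below 0.03 m/s) and (x of runner_2 in the frame of bed between -0.13 and -0.054 m and y of runner_2 in the frame of bed between -0.02 and 0.02 m and z of runner_2 in the frame of bed between -0.004 and 0.006 m and angle between the x axis of runner_2 and the x axis of bed, either way round below 0.15 rad and angle between the z axis of runner_2 and the z axis of bed, either way round below 0.15 rad and value of joint setting between 0.064 and 0.076 m)) or ((z of runner_2 in the frame of tray_green between 0 and 0.009 m and x of runner_2 in the frame of tray_green between -0.05 and 0.05 m and y of runner_2 in the frame of tray_green between -0.05 and 0.05 m and angle between runner_2's own z axis and vertical below 0.12 rad and linear speed of runner_2 below 0.03 m/s) and (z of runner_1 in the frame of tray_red between 0 and 0.009 m and x of runner_1 in the frame of tray_red between -0.05 and 0.05 m and y of runner_1 in the frame of tray_red between -0.05 and 0.05 m and angle between runner_1's own z axis and vertical below 0.12 rad and linear speed of runner_1 below 0.03 m/s)))), for 0.05 s.
At the end, for the whole second after the job is handed in: The runner that fits lies flat, rib up, at rest on the floor of the green tray and the one that does not fit likewise in the red tray (wholly inside, within 50 mm of the middle each way, tilted less than 7 degrees); the setting grip is within 6 mm of the green mark (all of step 1 and z of runner_2 in the frame of tray_green between 0 and 0.009 m and x of runner_2 in the frame of tray_green between -0.05 and 0.05 m and y of runner_2 in the frame of tray_green between -0.05 and 0.05 m and angle between each of runner_2, runner_1's own z axis and vertical below 0.12 rad and linear speed of each of runner_2, runner_1 below 0.03 m/s and z of runner_1 in the frame of tray_red between 0 and 0.009 m and x of runner_1 in the frame of tray_red between -0.05 and 0.05 m and y of runner_1 in the frame of tray_red between -0.05 and 0.05 m); the robot touches nothing.
It fails at once if a bystander is shifted by more than 30 mm: screwdriver (distance of screwdriver from where it was at the start of the episode above 0.03 m).
It fails at once if a bystander is shifted by more than 30 mm: tape roll (distance of tape_roll from where it was at the start of the episode above 0.03 m).
It fails at once if a bystander is shifted by more than 30 mm: flux jar (distance of flux_jar from where it was at the start of the episode above 0.03 m).
It fails at once if a bystander is shifted by more than 30 mm: glue bottle (distance of glue_bottle from where it was at the start of the episode above 0.03 m).
It fails at once if a bystander is shifted by more than 30 mm: wire spool (distance of wire_spool from where it was at the start of the episode above 0.03 m).
It also fails if it takes over 72 s, if anything falls off the work surface, if the arm or the gripper's body presses on something with over 40 N, if the wrist force passes 120 N, or if a joint passes its speed limit or range.

## Working session

There is one attempt and no reset: what is moved stays moved. The work goes in short steps, Python scripts to look and compute and a tool call to move; the robot and the scene stay as the last step left them, time stands still between calls to the robot, and variables do not carry over. Pictures are saved under pics/ and viewed, at most 10 in all, crops included, and the job is handed in when it is done.

Besides the shell and the picture viewer there is one more tool, called as a command line: name --argument value ..., lists and objects as JSON in quotes. send_rows: Moves the arm, as the interface text tells. Its arguments: {"type":"object","properties":{"rows":{"type":"array","items":{"type":"object","properties":{"wx":{"type":"number","minimum":-1,"maximum":1},"wy":{"type":"number","minimum":-1,"maximum":1},"wz":{"type":"number","minimum":-1,"maximum":1},"tx":{"type":"number","minimum":-1,"maximum":1},"ty":{"type":"number","minimum":-1,"maximum":1},"tz":{"type":"number","minimum":-1,"maximum":1},"gripper":{"type":"number"}}}},"grip_force":{"type":"number"}},"required":["rows"]}

```bash
ls; mkdir -p pics
python3 - <<'E'
from cell import sensors,cams,arm
import cv2,numpy as np
s=sensors.observe();print(s)
for n in ["top","side"]:
    im=cams.grab_frame(n);cv2.imwrite(f"pics/{n}0.png",im[:,:,::-1])
    i=cams.camera_info(n);print(n,i)
    R=cv2.Rodrigues(np.array(i['rvec'],float))[0];print(-R.T@np.array(i['tvec']).ravel())
E
```

```text
pics
{'time': 0.0, 'qpos': array([-1.53429869e+00,  3.81211558e-01,  1.29830055e+00,  3.79389215e-06,
        1.46360258e+00, -2.15288589e-01]), 'dq': array([-8.04128280e-04, -2.18887371e-03, -8.43576052e-04, -7.41657825e-05,
        5.84396311e-04, -8.32275010e-04]), 'joint_efforts': array([ 3.04047480e-04, -4.48465204e+01, -2.31281036e+01, -2.16892945e-04,
        4.77470137e-03,  1.44018077e-06]), 'tool_pos': array([ 0.13701716, -0.53234265,  0.23129001]), 'eef_rot': array([-7.57807908e-04,  9.92085661e-01,  1.25560591e-01,  6.98191015e-05]), 'wrist_force': array([ 0.16485546, -0.66081516, -0.83265891]), 'ft_torque': array([ 0.00036945,  0.01680773, -0.00177271]), 'gripper_force': 0.0, 'width': 0.9968084794091681}
top {'K': array([[437.25106414,   0.        , 262.43833787],
       [  0.        , 437.25106414, 188.37925838],
       [  0.        ,   0.        ,   1.        ]]), 'dist_coeffs': array([-0.14481626,  0.        ,  0.        ,  0.        ,  0.        ]), 'rvec': array([ 2.14345532, -2.13408865,  0.13084769]), 'tvec': array([-0.05190037,  0.54300969,  1.13783696])}
[ 0.37715109 -0.072872    1.20194544]
side {'K': array([[438.11503787,   0.        , 262.06586598],
       [  0.        , 438.11503787, 194.48143673],
       [  0.        ,   0.        ,   1.        ]]), 'dist_coeffs': array([-0.09371181,  0.        ,  0.        ,  0.        ,  0.        ]), 'rvec': array([ 0.2092876 , -2.87036394,  1.13803688]), 'tvec': array([0.52532566, 0.15457498, 1.17455034])}
[0.42735448 0.76052821 0.95832874]
```

View pics/top0.png

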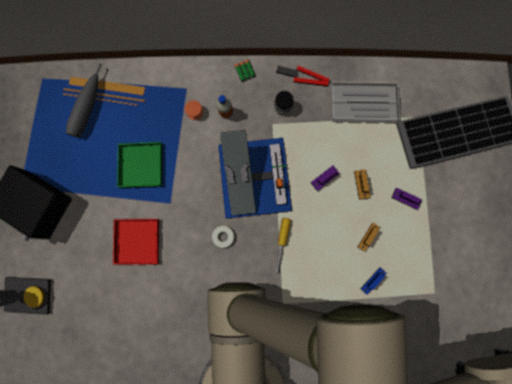

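View pics/side0.png

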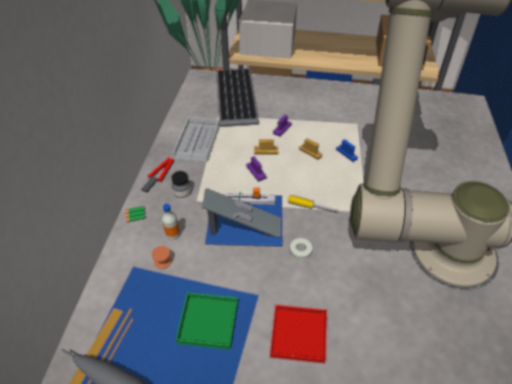

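```bash
cat > h.py <<'E'
from cell import sensors,cams,arm
import cv2,numpy as np
from scipy.spatial.transform import Rotation as Ro
def ray(i,uv):
    uv=np.array(uv,float).reshape(-1,1,2)
    n=cv2.undistortPoints(uv,i['K'],i['dist_coeffs']).reshape(-1,2)
    R=cv2.Rodrigues(np.array(i['rvec'],float))[0];c=-R.T@np.array(i['tvec'],float).ravel()
    return c,np.c_[n,np.ones(len(n))]@R
def plane(i,uv,z):
    c,d=ray(i,uv);return c+d*((z-c[2])/d[:,2])[:,None]
def tri(rays):  # [(c,d)...]
    A=0;b=0
    for c,d in rays:
        d=d/np.linalg.norm(d);P=np.eye(3)-np.outer(d,d);A=A+P;b=b+P@c
    return np.linalg.solve(A,b)
def proj(i,p): return cv2.projectPoints(np.array(p,float).reshape(-1,3),np.array(i['rvec'],float),np.array(i['tvec'],float),i['K'],i['dist_coeffs'])[0].reshape(-1,2)
def comps(im,lo,hi,amin=15):
    h=cv2.cvtColor(im,cv2.COLOR_RGB2HSV);m=cv2.inRange(h,np.array(lo),np.array(hi))
    cs,_=cv2.findContours(m,cv2.RETR_EXTERNAL,cv2.CHAIN_APPROX_NONE)
    return [c for c in cs if cv2.contourArea(c)>=amin]
def mvec(s,p,yaw=None):
    "tool-frame shift (units) to world p"
    R=Ro.from_quat(np.roll(s['eef_rot'],-1)); return R.inv().apply(np.array(p)-s['tool_pos'])/.12
E
python3 - <<'E'
from h import *
for n in ["top","side"]:
    im=cv2.imread(f"pics/{n}0.png")[:,:,::-1].copy();i=cams.camera_info(n)
    for name,lo,hi,z in [("brass",(10,90,60),(22,230,255),.03),("orange",(3,150,120),(12,255,255),.05),("green",(50,120,50),(75,255,255),.022),("red",(0,200,100),(3,255,255),.022),("blue",(105,120,60),(125,255,255),.01)]:
        for c in comps(im,lo,hi):
            r=cv2.minAreaRect(c); print(n,name,cv2.contourArea(c),np.round(r[0]),np.round(r[1],1),round(r[2]),plane(i,[r[0]],z).round(3), plane(i,cv2.boxPoints(r),z).round(3)[:,:2].tolist() if n=='top' else '')
t=cv2.imread("pics/top0.png")[120:225,205:395];s=cv2.imread("pics/side0.png")[175:260,190:330]
cv2.imwrite("pics/c1.png",np.vstack([cv2.resize(t[:,:100],None,fx=5.5,fy=5.5,interpolation=3)]))
cv2.imwrite("pics/c2.png",cv2.resize(s,None,fx=5.7,fy=5.7,interpolation=3))
E
```

```text
top brass 141.5 [ 31. 300.] [19.6 11.9] 38 [[0.228 0.595 0.03 ]] [[0.229, 0.631], [0.257, 0.609], [0.226, 0.56], [0.199, 0.582]]
top brass 249.5 [369. 237.] [10.1 28.9] 32 [[ 0.414 -0.336  0.03 ]] [[0.388, -0.303], [0.454, -0.346], [0.44, -0.369], [0.374, -0.326]]
top brass 94.0 [284. 231.] [ 9.7 27.8] 10 [[ 0.428 -0.108  0.03 ]] [[0.394, -0.088], [0.467, -0.102], [0.463, -0.127], [0.39, -0.114]]
top brass 24.5 [279. 182.] [8. 4.] 90 [[ 0.562 -0.094  0.03 ]] [[0.573, -0.089], [0.573, -0.1], [0.551, -0.1], [0.551, -0.089]]
top brass 307.0 [362. 184.] [29.3 12.1] 80 [[ 0.558 -0.321  0.03 ]] [[0.595, -0.298], [0.601, -0.331], [0.521, -0.344], [0.515, -0.311]]
top brass 17.5 [123.  97.] [41.6  1.4] 8 [[0.808 0.354 0.03 ]] [[0.817, 0.418], [0.821, 0.417], [0.799, 0.293], [0.795, 0.293]]
top brass 307.0 [121.  87.] [46.1  8.1] 8 [[0.838 0.361 0.03 ]] [[0.839, 0.433], [0.863, 0.431], [0.839, 0.292], [0.814, 0.294]]
top brass 115.0 [78. 81.] [18.5  8.1] 8 [[0.862 0.494 0.03 ]] [[0.855, 0.524], [0.88, 0.523], [0.869, 0.464], [0.845, 0.465]]
top orange 19.0 [279. 182.] [6. 4.] 90 [[ 0.559 -0.0
[... 2434 characters left out ...]
0.3] 27 [[ 0.939 -1.402  0.022]] 
side red 2498.5 [300. 333.] [53.3 50.5] 6 [[0.4   0.306 0.022]] 
side red 88.5 [163. 170.] [10.6 26.2] 45 [[ 0.867 -0.171  0.022]] 
side blue 15.0 [ 85. 380.] [3.2 7.1] 22 [[0.849 0.482 0.01 ]] 
side blue 12571.0 [176. 333.] [141.6 110.2] 13 [[0.683 0.342 0.01 ]] 
side blue 1172.0 [244. 230.] [75.2 28.5] 3 [[0.578 0.02  0.01 ]] 
side blue 33.0 [166. 208.] [7. 6.] 90 [[ 0.816 -0.03   0.01 ]] 
side blue 207.0 [270. 203.] [31.  19.1] 22 [[ 0.522 -0.094  0.01 ]] 
side blue 180.0 [349. 150.] [21.2 12.3] 36 [[ 0.294 -0.364  0.01 ]] 
side blue 146.0 [507. 146.] [37.  8.] 90 [[-0.256 -0.474  0.01 ]] 
side blue 211.5 [329.  76.] [43.5  5.9] 5 [[ 0.377 -0.813  0.01 ]]
```

View pics/c1.png

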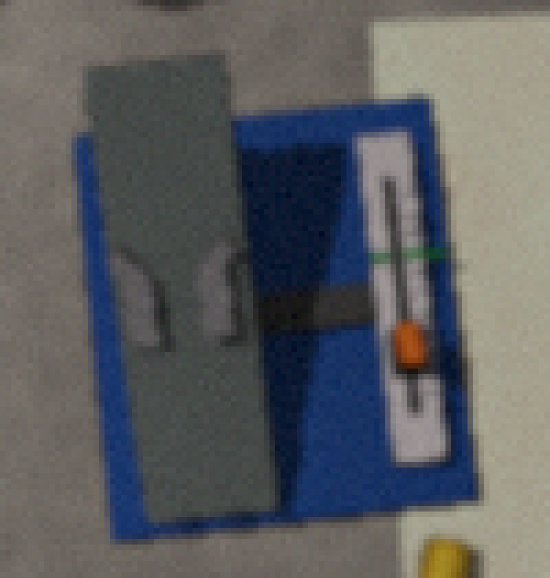

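View pics/c2.png

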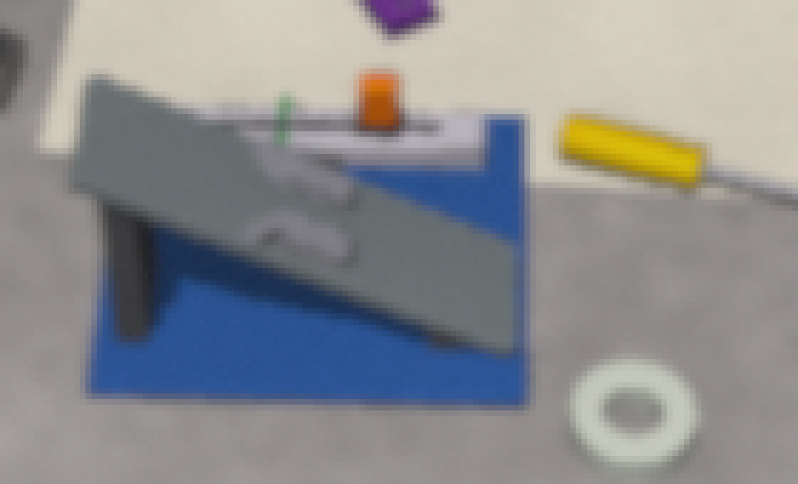

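Run:
```python
from h import *
ti=cams.camera_info("top");si=cams.camera_info("side")
T=lambda p:(np.array(p)+.5)/5.5+[205,120]-.5
S=lambda p:(np.array(p)+.5)/5.7+[190,175]-.5
def X(a,b):
    c,d=ray(ti,[T(a)]);e,f=ray(si,[S(b)]);return tri([(c,d[0]),(e,f[0])])
P={}
for n,a,b in [("up+y",(85,68),(75,190)),("up-y",(225,55),(95,76)),("dn-y",(280,512),(518,243)),("dn+y",(148,522),(513,354)),("grip",(410,335),(380,80)),
 ("mark-",(445,254),(288,95)),("mark+",(370,257),(280,143))]:
    P[n]=X(a,b);print(n,P[n].round(4))
print("bed mid",np.mean([P[k] for k in list(P)[:4]],0).round(4))
u=P['up+y']+P['up-y']-P['dn+y']-P['dn-y'];u/=2;print(u,np.linalg.norm(u),np.degrees(np.arctan2(u[1],u[0])),np.degrees(np.arcsin(u[2]/np.linalg.norm(u))))
b=plane(ti,[T((428,98)),T((480,497)),T((112,540)),T((77,132))],.01);print("base",b.round(4))
d=b[0]-b[1];print(np.degrees(np.arctan2(d[1],d[0])),np.linalg.norm(d)); d=b[2]-b[1];print(np.degrees(np.arctan2(d[1],d[0]))-90,np.linalg.norm(d))
print("basemid",b.mean(0))
```

```text
up+y [0.6746 0.0571 0.1297]
up-y [ 0.6797 -0.0078  0.1349]
dn-y [ 0.4812 -0.0309  0.0238]
dn+y [0.4761 0.0344 0.0198]
grip [ 0.5611 -0.094   0.0624]
mark- [ 0.6102 -0.1121  0.0245]
mark+ [ 0.6076 -0.0747  0.0286]
bed mid [0.5779 0.0132 0.077 ]
[0.19856312 0.02290094 0.11048807] 0.22838427635430336 6.579042883908758 28.932664068648627
base [[ 0.6918 -0.1042  0.01  ]
 [ 0.4879 -0.1298  0.01  ]
 [ 0.4657  0.0532  0.01  ]
 [ 0.674   0.075   0.01  ]]
7.159639186159379 0.20552067408129227
6.928435342633662 0.18430537983379539
basemid [ 0.57982968 -0.0264399   0.01      ]
```

send_rows --rows '[{"wz":0.082},{"tx":0.297,"ty":-0.253,"tz":-0.06},{"tx":0.297,"ty":-0.253,"tz":-0.06},{"tx":0.297,"ty":-0.253,"tz":-0.06},{"tx":0.297,"ty":-0.253,"tz":-0.06},{"tx":0.297,"ty":-0.253,"tz":-0.06},{"tx":0.297,"ty":-0.253,"tz":-0.06},{"tx":0.297,"ty":-0.253,"tz":-0.06},{"tx":0.297,"ty":-0.253,"tz":-0.06},{"tx":0.297,"ty":-0.253,"tz":-0.06},{"tx":0.297,"ty":-0.253,"tz":-0.06},{"tx":0.297,"ty":-0.253,"tz":-0.06},{"tx":0.297,"ty":-0.253,"tz":-0.06},{"tx":0.297,"ty":-0.253,"tz":-0.06},{"tx":0.297,"ty":-0.253,"tz":-0.06},{},{}]'

```text
$.rows[0]: bad value
```

Run:
```python
from h import *
s=sensors.observe();i=cams.camera_info("wrist");im=cams.grab_frame("wrist")
cv2.imwrite("pics/w1.png",im[:,:,::-1]);np.savez("w1.npz",**{k:np.array(v) for k,v in i.items()})
R=cv2.Rodrigues(np.array(i['rvec'],float))[0];print(s['time'],s['tool_pos'],s['eef_rot'],(-R.T@i['tvec']),R,i['K'][0,0])
```

```text
0.1 [ 0.13701917 -0.53238402  0.23138201] [-6.51363958e-04  9.92084137e-01  1.25573242e-01  3.76756023e-05] [ 0.2067978  -0.51338813  0.3736377 ] [[ 0.2485484  -0.96861735 -0.00203039]
 [-0.92912589 -0.23900625  0.28213667]
 [-0.27376774 -0.06823813 -0.95937208]] 272.12259308039603
```

View pics/w1.png

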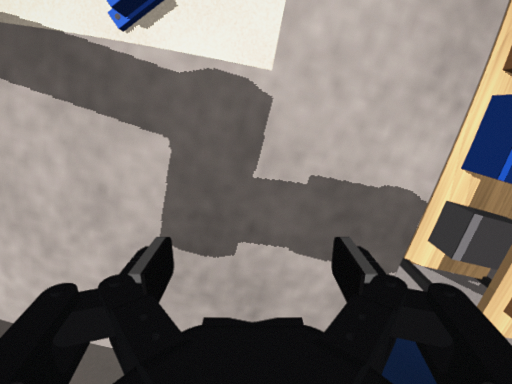

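send_rows --rows '[{"wx":0,"wy":0,"wz":0.082,"tx":0,"ty":0,"tz":0,"gripper":1},{"wx":0,"wy":0,"wz":0,"tx":0.297,"ty":-0.253,"tz":-0.06,"gripper":1},{"wx":0,"wy":0,"wz":0,"tx":0.297,"ty":-0.253,"tz":-0.06,"gripper":1},{"wx":0,"wy":0,"wz":0,"tx":0.297,"ty":-0.253,"tz":-0.06,"gripper":1},{"wx":0,"wy":0,"wz":0,"tx":0.297,"ty":-0.253,"tz":-0.06,"gripper":1},{"wx":0,"wy":0,"wz":0,"tx":0.297,"ty":-0.253,"tz":-0.06,"gripper":1},{"wx":0,"wy":0,"wz":0,"tx":0.297,"ty":-0.253,"tz":-0.06,"gripper":1},{"wx":0,"wy":0,"wz":0,"tx":0.297,"ty":-0.253,"tz":-0.06,"gripper":1},{"wx":0,"wy":0,"wz":0,"tx":0.297,"ty":-0.253,"tz":-0.06,"gripper":0.6},{"wx":0,"wy":0,"wz":0,"tx":0.297,"ty":-0.253,"tz":-0.06,"gripper":0.6},{"wx":0,"wy":0,"wz":0,"tx":0.297,"ty":-0.253,"tz":-0.06,"gripper":0.6},{"wx":0,"wy":0,"wz":0,"tx":0.2,"ty":-0.2,"tz":-0.06,"gripper":0.6},{"wx":0,"wy":0,"wz":0,"tx":0.1,"ty":-0.2,"tz":-0.06,"gripper":0.6},{"wx":0,"wy":0,"wz":0,"tx":0,"ty":0,"tz":0,"gripper":0.6},{"wx":0,"wy":0,"wz":0,"tx":0,"ty":0,"tz":0,"gripper":0.6}]'

```text
time: 2.02
tool_pos: [0.483, -0.136, 0.3179]
eef_rot: [-0.0, 0.998, 0.061, -0.0]
wrist_force: [-0.7, 0.1, 0.1]
width: 0.602
gripper_force: 0.0
```

Run:
```python
from h import *
s=sensors.observe();i=cams.camera_info("wrist");im=cams.grab_frame("wrist")
cv2.imwrite("pics/w2.png",im[:,:,::-1]);np.savez("w2.npz",**{k:np.array(v) for k,v in i.items()})
print(s['time'],s['tool_pos'],s['eef_rot'],s['width'])
```

```text
2.025 [ 0.48301742 -0.13597326  0.3179481 ] [-7.82558147e-05  9.98115743e-01  6.13580677e-02 -3.79863474e-04] 0.6024470609964874
```

View pics/w2.png

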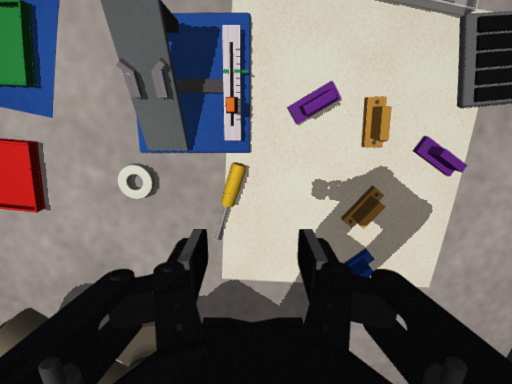

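Run:
```python
from h import *
i=dict(np.load("w2.npz"));im=cv2.imread("pics/w2.png")[:,:,::-1].copy()
h=cv2.cvtColor(im,cv2.COLOR_RGB2HSV)
def pr(n,c,z):
    r=cv2.minAreaRect(c);b=plane(i,cv2.boxPoints(r),z);M=cv2.moments(c);ce=plane(i,[[M['m10']/M['m00'],M['m01']/M['m00']]],z)[0]
    e=b[1]-b[0];f=b[2]-b[1];L=e if np.linalg.norm(e)>np.linalg.norm(f) else f
    print(n,np.round(r[0],1),"rectc",b.mean(0)[:2].round(4),"cen",ce[:2].round(4),"size",np.round([np.linalg.norm(e),np.linalg.norm(f)],4),"yaw",np.degrees(np.arctan2(L[1],L[0])).round(1))
for n,lo,hi,z,win in [("grip",(5,180,120),(16,255,255),.061,(215,245,90,120)),("mark",(50,100,60),(80,255,255),.0265,(210,260,55,90)),("track",(0,0,150),(180,60,255),.0265,(205,250,15,145)),
    ("r_a",(10,120,30),(25,255,255),.03,(355,400,80,160)),("r_b",(8,90,20),(25,255,255),.03,(320,400,175,240)),("driver",(20,150,120),(30,255,255),.012,(210,250,155,210))]:
    x0,x1,y0,y1=win;m=np.zeros(h.shape[:2],np.uint8);m[y0:y1,x0:x1]=cv2.inRange(h[y0:y1,x0:x1],np.array(lo),np.array(hi))
    cs=cv2.findContours(m,cv2.RETR_EXTERNAL,cv2.CHAIN_APPROX_NONE)[0];
    if cs: pr(n,max(cs,key=cv2.contourArea),z)
# runner rib top brightest
T=lambda u,v,z:plane(i,[[u,v]],z)[0].round(4)
print("base LR,LL,UR",T(249.5,152,.01),T(141,152,.01),T(251,13,.01))
k=cv2.resize(im[60:250,280:480],None,fx=3.2,fy=3.2,interpolation=3)
k2=cv2.resize(im[0:160,100:260],None,fx=3.2,fy=3.2,interpolation=3)
cv2.imwrite("pics/w2a.png",cv2.resize(k,(630,598))[:,:,::-1]);cv2.imwrite("pics/w2b.png",k2[:,:,::-1])
```

```text
grip [230. 104.] rectc [ 0.5611 -0.0932] cen [ 0.5608 -0.0931] size [0.0112 0.019 ] yaw -173.9
mark [240.5  71. ] rectc [ 0.6106 -0.101 ] cen [ 0.611  -0.1027] size [0.0193 0.0028] yaw -83.1
track [231.  82.] rectc [ 0.5901 -0.0888] cen [ 0.6007 -0.0866] size [0.0247 0.1631] yaw -173.0
r_a [376.4 121.6] rectc [ 0.5638 -0.3189] cen [ 0.5646 -0.3172] size [0.0761 0.0415] yaw 9.2
r_b [364.8 209.2] rectc [ 0.4201 -0.3342] cen [ 0.422  -0.3334] size [0.0756 0.0446] yaw -33.6
driver [231.5 185. ] rectc [ 0.4297 -0.1048] cen [ 0.4316 -0.1056] size [0.0755 0.0216] yaw -12.3
base LR,LL,UR [ 0.4899 -0.1287  0.01  ] [0.4684 0.0514 0.01  ] [ 0.6954 -0.1063  0.01  ]
```

View pics/w2a.png

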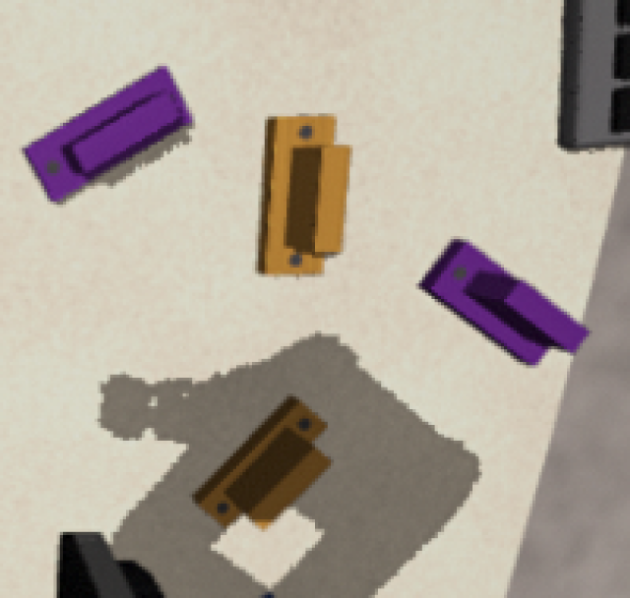

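send_rows --rows '[{"wx":0,"wy":0,"wz":0,"tx":0.344,"ty":-0.137,"tz":0.2,"gripper":0.5},{"wx":0,"wy":0,"wz":0,"tx":0.344,"ty":-0.137,"tz":0.3,"gripper":0.5},{"wx":0,"wy":0,"wz":0,"tx":0,"ty":0,"tz":0.4,"gripper":0.5},{"wx":0,"wy":0,"wz":0,"tx":0,"ty":0,"tz":0.4,"gripper":0.5},{"wx":0,"wy":0,"wz":0,"tx":0,"ty":0,"tz":0.4,"gripper":0.5},{"wx":0,"wy":0,"wz":0,"tx":0,"ty":0,"tz":0.3,"gripper":0.5},{"wx":0,"wy":0,"wz":0,"tx":0,"ty":0,"tz":0.158,"gripper":0.5},{"wx":0,"wy":0,"wz":0,"tx":0,"ty":0,"tz":0,"gripper":0.5},{"wx":0,"wy":0,"wz":0,"tx":0,"ty":0,"tz":0,"gripper":0},{"wx":0,"wy":0,"wz":0,"tx":0,"ty":0,"tz":0,"gripper":0},{"wx":0,"wy":0,"wz":0,"tx":0,"ty":0,"tz":0,"gripper":0},{"wx":0,"wy":0,"wz":0,"tx":0,"ty":0,"tz":0,"gripper":0}]' --grip_force 40

```text
time: 3.58
tool_pos: [0.5618, -0.0941, 0.0606]
eef_rot: [0.001, 0.998, 0.061, 0.001]
wrist_force: [-0.4, -5.8, 0.5]
width: 0.095
gripper_force: 39.0
```

send_rows --rows '[{"wx":0,"wy":0,"wz":0,"tx":0.1,"ty":0,"tz":0,"gripper":0},{"wx":0,"wy":0,"wz":0,"tx":0.1,"ty":0,"tz":0,"gripper":0},{"wx":0,"wy":0,"wz":0,"tx":0.1,"ty":0,"tz":0,"gripper":0},{"wx":0,"wy":0,"wz":0,"tx":0.1,"ty":0,"tz":0,"gripper":0},{"wx":0,"wy":0,"wz":0,"tx":0,"ty":0,"tz":0,"gripper":0},{"wx":0,"wy":0,"wz":0,"tx":0,"ty":0,"tz":0,"gripper":0}]'

```text
time: 4.32
tool_pos: [0.6103, -0.0884, 0.0607]
eef_rot: [0.002, 0.998, 0.061, 0.002]
wrist_force: [3.3, -5.5, -0.7]
width: 0.094
gripper_force: 39.0
```

send_rows --rows '[{"wx":0,"wy":0,"wz":0,"tx":0,"ty":0,"tz":0,"gripper":0.35},{"wx":0,"wy":0,"wz":0,"tx":0,"ty":0,"tz":0,"gripper":0.35},{"wx":0,"wy":0,"wz":0,"tx":0,"ty":0,"tz":-0.25,"gripper":0.35},{"wx":0,"wy":0,"wz":0,"tx":0,"ty":0,"tz":-0.35,"gripper":0.5},{"wx":0,"wy":0,"wz":0,"tx":-0.2,"ty":-0.2,"tz":-0.4,"gripper":0.6},{"wx":0,"wy":0,"wz":0,"tx":-0.32,"ty":-0.32,"tz":-0.35,"gripper":0.6},{"wx":0,"wy":0,"wz":0,"tx":-0.3,"ty":-0.32,"tz":-0.35,"gripper":0.6},{"wx":0,"wy":0,"wz":0,"tx":0,"ty":0,"tz":0,"gripper":0.6},{"wx":0,"wy":0,"wz":0,"tx":0,"ty":0,"tz":0,"gripper":0.6}]'

```text
time: 5.45
tool_pos: [0.5056, -0.0044, 0.2564]
eef_rot: [-0.0, 0.998, 0.062, -0.0]
wrist_force: [0.4, -0.3, -0.6]
width: 0.6
gripper_force: 0.0
```

Run:
```python
from h import *
s=sensors.observe();i=cams.camera_info("wrist");im=cams.grab_frame("wrist")
cv2.imwrite("pics/w3.png",im[:,:,::-1]);np.savez("w3.npz",**{k:np.array(v) for k,v in i.items()})
print(s['time'],s['tool_pos'],s['eef_rot'],s['width'])
```

```text
5.45 [ 0.5055613  -0.00435851  0.25637192] [-9.86317131e-06  9.98101800e-01  6.15856554e-02 -6.43262749e-05] 0.5999213380149965
```

View pics/w3.png

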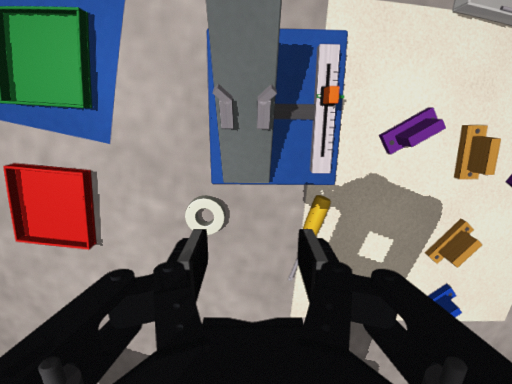

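Run:
```python
from h import *
i=dict(np.load("w3.npz"));im=cv2.imread("pics/w3.png")[:,:,::-1].copy()
h=cv2.cvtColor(im,cv2.COLOR_RGB2HSV);g=cv2.cvtColor(im,cv2.COLOR_RGB2GRAY)
a=np.radians(7.0);gx=np.array([np.cos(a),np.sin(a),0]);gy=np.array([-np.sin(a),np.cos(a),0])
O=np.array([.579,.013,.077]);bx=gx*np.cos(np.pi/6)+np.array([0,0,.5]);bz=np.cross(bx,gy)
def onbed(uv,off=0):
    c,d=ray(i,uv);t=((O+bz*off-c)@bz)/(d@bz);p=c+d*t[:,None]-O;return np.c_[p@bx,p@gy]
# grip & mark
m=cv2.inRange(h,np.array((5,180,100)),np.array((18,255,255)));m[:,:320]=0;m[:,345:]=0;m[112:]=0;m[:80]=0
c=max(cv2.findContours(m,0,1)[0],key=cv2.contourArea);r=cv2.minAreaRect(c);print(r);print("grip",plane(i,[r[0]],.061))
m=cv2.inRange(h,np.array((45,80,50)),np.array((85,255,255)));m[:,:305]=0;m[:,360:]=0
ys,xs=np.nonzero(m[80:120]);print("mark px",list(zip(xs,ys+80)))
if len(xs): q=plane(i,np.c_[xs,ys+80],.0265);print("mark along",np.mean((q-[0.5901,-.0888,0])@gx))
print("grip along",(plane(i,[r[0]],.061)-[0.5901,-.0888,0])@gx)
# bed edges by saturation
sat=h[:,:,1].astype(int)
E=[]
for v in range(40,181,10):
    row=(h[v,:,1]<90)&(h[v,:,2]>40)&(h[v,:,2]<140)
    L=248
    l=248
    while h[v,l,1]<90 and l>150:l-=1
    rr=248
    while h[v,rr,1]<90 and rr<320:rr+=1
    E.append((v,l+.5,rr-.5))
for v,l,rr in E:
    p=onbed([[l,v],[rr,v]]);print(v,l,rr,(p*1000).round(1).tolist(),"mid",(p[:,1].mean()*1000).round(1),"w",((p[0]-p[1])[1]*1000).round(1))
print(h[176:188,246].tolist())
for v in (104,112,120,126): print(v,g[v,214:284].tolist())
```

```text
((330.5, 94.0), (16.0, 15.0), 90.0)
grip [[ 0.60903208 -0.08320747  0.061     ]]
mark px [(np.int64(317), np.int64(94)), (np.int64(317), np.int64(95)), (np.int64(341), np.int64(95)), (np.int64(342), np.int64(95)), (np.int64(317), np.int64(96)), (np.int64(340), np.int64(96)), (np.int64(341), np.int64(96)), (np.int64(342), np.int64(96)), (np.int64(343), np.int64(96)), (np.int64(317), np.int64(97)), (np.int64(318), np.int64(97)), (np.int64(319), np.int64(97)), (np.int64(320), np.int64(97)), (np.int64(340), np.int64(97)), (np.int64(341), np.int64(97)), (np.int64(342), np.int64(97)), (np.int64(343), np.int64(97)), (np.int64(341), np.int64(98)), (np.int64(342), np.int64(98))]
mark along 0.018696122495053404
grip along [0.01947252]
40 209.5 278.5 [[73.8, 34.1], [73.7, -31.6]] mid 1.2 w 65.8
50 210.5 277.5 [[64.6, 34.1], [64.5, -31.2]] mid 1.4 w 65.4
60 211.5 277.5 [[55.0, 34.1], [54.9, -31.8]] mid 1.1 w 66.0
70 212.5 276.5 [[44.9, 34.1], [44.8, -31.5]] mid 1.3 w 65.6
80 212.5 275.5 [[34.3, 35.2], [34.2, -31.0]] mid 2.1 w 66.2
90 212.5 276.5 [[23.2, 36.3], [23.1, -32.8]] mid 1.8 w 69.0
100 2
[... 1363 characters left out ...]
7, 38, 37, 38, 38, 37, 40, 39, 39, 37]
120 [81, 78, 79, 95, 104, 104, 102, 126, 128, 126, 125, 124, 123, 127, 127, 126, 129, 132, 118, 49, 50, 54, 54, 66, 102, 105, 103, 102, 100, 100, 100, 102, 105, 103, 103, 102, 101, 101, 100, 102, 101, 100, 102, 111, 126, 128, 125, 125, 124, 124, 126, 127, 127, 129, 130, 110, 56, 51, 51, 47, 35, 36, 37, 36, 36, 38, 37, 38, 40, 38]
126 [80, 79, 77, 75, 109, 108, 108, 130, 129, 128, 127, 127, 126, 126, 129, 128, 128, 133, 129, 58, 53, 54, 54, 54, 67, 103, 105, 102, 102, 100, 100, 100, 101, 102, 100, 101, 102, 101, 103, 102, 102, 103, 107, 122, 128, 130, 127, 126, 124, 124, 127, 129, 127, 130, 120, 65, 51, 51, 45, 35, 36, 35, 38, 37, 34, 37, 38, 37, 34, 37]
```

```bash
cat > g.py <<'E'
from h import *
a=np.radians(6.8);gx=np.array([np.cos(a),np.sin(a),0]);gy=np.array([-np.sin(a),np.cos(a),0])
O=np.array([.5788,.0148,.077]);bx=gx*np.cos(np.pi/6)+np.array([0,0,.5]);bz=np.cross(bx,gy)
def onbed(i,uv,off=0):
    c,d=ray(i,uv);t=((O+bz*off-c)@bz)/(d@bz);p=c+d*t[:,None]-O;return np.c_[p@bx,p@gy]
def tcp_bed(s):
    p=s['tool_pos']-O;R=Ro.from_quat(np.roll(s['eef_rot'],-1)).as_matrix()
    return np.round(1000*np.array([p@bx,p@gy,p@bz]),1), np.degrees([np.arctan2(R[:,0]@gy,R[:,0]@bx),np.arctan2(R[:,0]@bz,R[:,0]@bx),R[:,1]@bz]).round(1)
def go(s,p,yaw=None):
    """tool-down: tool-frame shift units (after turning to yaw deg of tool x) and wz units"""
    R=Ro.from_quat(np.roll(s['eef_rot'],-1)).as_matrix();y0=np.degrees(np.arctan2(R[1,0],R[0,0]));yaw=y0 if yaw is None else yaw
    dy=(yaw-y0+90)%180-90
    T=Ro.from_euler('z',y0+dy,degrees=True).as_matrix()@np.diag([1,-1,-1])
    print("yaw0",y0.round(1),"wz total",round(-dy/90,3),"shift",(T.T@(np.array(p)-s['tool_pos'])/.12).round(3))
E
python3 - <<'E'
from g import *
i=dict(np.load("w3.npz"))
for v,l,r in [(112,231.8,257.6),(120,232.2,257.2),(126,232.6,256.6)]:
    print((1000*onbed(i,[[l,v],[r,v]],.010)).round(1).tolist(),(1000*onbed(i,[[l,v],[r,v]],.014)).round(1).tolist())
i=dict(np.load("w2.npz"));s=sensors.observe()
for n,p,q in [("A",(305,132),(295,260)),("B",(304,425),(222,508))]:
    uv=np.array([p,q])/[3.15,3.147]+[280,60]-.3
    w=plane(i,uv,.014);d=w[0]-w[1];y=np.degrees(np.arctan2(d[1],d[0]));print(n,w.mean(0),np.linalg.norm(d),"yaw",y)
    go(s,[*w.mean(0)[:2],.20],y)
E
```

```text
[[2.2, 14.2], [2.3, -14.4]] [[4.5, 13.8], [4.6, -14.3]]
[[-7.9, 14.2], [-7.8, -14.1]] [[-5.5, 13.9], [-5.4, -14.0]]
[[-15.8, 14.1], [-15.7, -13.5]] [[-13.3, 13.8], [-13.1, -13.4]]
A [ 0.56357924 -0.32371769  0.014     ] 0.06418514151669508 yaw 8.896838220141944
yaw0 7.0 wz total -0.021 shift [0.065 2.701 0.464]
B [ 0.41750648 -0.3384504   0.014     ] 0.06386622634221667 yaw -32.71752549968904
yaw0 7.0 wz total 0.442 shift [0.885 2.738 0.464]
```

send_rows --rows '[{"wx":0,"wy":0,"wz":-0.021,"tx":0,"ty":0.2,"tz":0,"gripper":0.5},{"wx":0,"wy":0,"wz":0,"tx":0.01,"ty":0.4,"tz":0.05,"gripper":0.5},{"wx":0,"wy":0,"wz":0,"tx":0.01,"ty":0.4,"tz":0.05,"gripper":0.5},{"wx":0,"wy":0,"wz":0,"tx":0.015,"ty":0.4,"tz":0.05,"gripper":0.5},{"wx":0,"wy":0,"wz":0,"tx":0.01,"ty":0.4,"tz":0.05,"gripper":0.5},{"wx":0,"wy":0,"wz":0,"tx":0.01,"ty":0.4,"tz":0.1,"gripper":0.5},{"wx":0,"wy":0,"wz":0,"tx":0.01,"ty":0.3,"tz":0.1,"gripper":0.5},{"wx":0,"wy":0,"wz":0,"tx":0,"ty":0.2,"tz":0.1,"gripper":0.5},{"wx":0,"wy":0,"wz":0,"tx":0,"ty":0,"tz":0,"gripper":0.5},{"wx":0,"wy":0,"wz":0,"tx":0,"ty":0,"tz":0,"gripper":0.5}]'

```text
time: 6.75
tool_pos: [0.563, -0.3225, 0.1967]
eef_rot: [-0.0, 0.997, 0.078, -0.0]
wrist_force: [0.6, -0.2, 0.8]
width: 0.495
gripper_force: 0.0
```

Run:
```python
from g import *
s=sensors.observe();i=cams.camera_info("wrist");im=cams.grab_frame("wrist");print(s['tool_pos'])
cv2.imwrite("pics/w4.png",im[:,:,::-1]);np.savez("w4.npz",**{k:np.array(v) for k,v in i.items()})
go(s,[.5636,-.3237,.042],8.9)
for c in comps(im,(10,90,25),(25,255,255),300):
    r=cv2.minAreaRect(c);b=plane(i,cv2.boxPoints(r),.03);print(np.round(r[0]),np.round(r[1]),r[2],b.mean(0))
print(proj(i,[.5636,-.3237,.05]))
g=cv2.cvtColor(im,cv2.COLOR_RGB2HSV)
# rib top & holes: dark spots
u,v=proj(i,[.5636,-.3237,.03])[0].astype(int)
k=im[max(v-75,0):v+75,u-75:u+75];cv2.imwrite("pics/w4a.png",cv2.resize(k,None,fx=3.5,fy=3.5,interpolation=3)[:,:,::-1]);print(u-75,max(v-75,0))
```

```text
[ 0.56296175 -0.32254074  0.1966503 ]
yaw0 9.0 wz total 0.001 shift [0.004 0.01  1.289]
[251. 278.] [27. 60.] 45.0 [ 0.42522636 -0.33982854  0.03      ]
[ 81. 242.] [21. 55.] 10.304845809936523 [ 0.44072031 -0.11601251  0.03      ]
[255. 171.] [64. 26.] 90.0 [ 0.56801006 -0.32327671  0.03      ]
[ 42. 104.] [19. 28.] 90.0 [ 0.60831871 -0.07354083  0.03      ]
[[254.899565   179.90466927]]
179 100
```

View pics/w4a.png

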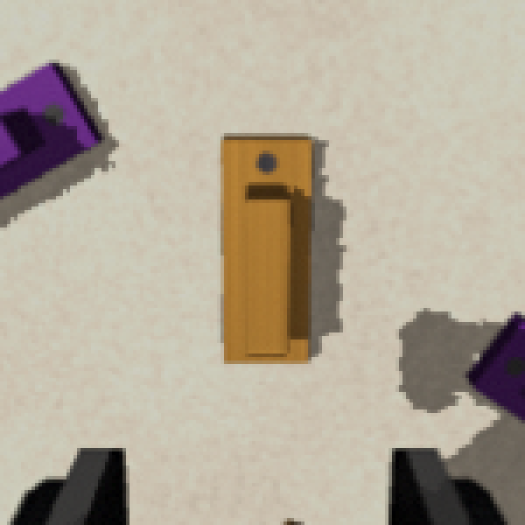

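send_rows --rows '[{"wx":0,"wy":0,"wz":0,"tx":0.004,"ty":0.01,"tz":0.35,"gripper":0.5},{"wx":0,"wy":0,"wz":0,"tx":0,"ty":0,"tz":0.4,"gripper":0.5},{"wx":0,"wy":0,"wz":0,"tx":0,"ty":0,"tz":0.35,"gripper":0.5},{"wx":0,"wy":0,"wz":0,"tx":0,"ty":0,"tz":0.185,"gripper":0.5},{"wx":0,"wy":0,"wz":0,"tx":0,"ty":0,"tz":0,"gripper":0.5},{"wx":0,"wy":0,"wz":0,"tx":0,"ty":0,"tz":0,"gripper":0},{"wx":0,"wy":0,"wz":0,"tx":0,"ty":0,"tz":0,"gripper":0},{"wx":0,"wy":0,"wz":0,"tx":0,"ty":0,"tz":0,"gripper":0},{"wx":0,"wy":0,"wz":0,"tx":0,"ty":0,"tz":0,"gripper":0}]' --grip_force 50

```text
time: 7.92
tool_pos: [0.5643, -0.325, 0.0443]
eef_rot: [0.001, 0.997, 0.078, 0.001]
wrist_force: [0.1, 0.2, 6.6]
width: 0.141
gripper_force: 50.1
```

send_rows --rows '[{"wx":0,"wy":0,"wz":0,"tx":0,"ty":0,"tz":-0.2,"gripper":0},{"wx":0,"wy":0,"wz":0,"tx":0,"ty":0,"tz":-0.4,"gripper":0},{"wx":0,"wy":0,"wz":0,"tx":0,"ty":0,"tz":-0.4,"gripper":0},{"wx":0,"wy":0,"wz":0,"tx":0,"ty":0,"tz":-0.4,"gripper":0},{"wx":0,"wy":0,"wz":0.024,"tx":0,"ty":0,"tz":-0.3,"gripper":0},{"wx":0,"wy":0,"wz":0,"tx":0.05,"ty":-0.17,"tz":0,"gripper":0},{"wx":0,"wy":0,"wz":0,"tx":0.097,"ty":-0.35,"tz":0,"gripper":0},{"wx":0,"wy":0,"wz":0,"tx":0.097,"ty":-0.35,"tz":0,"gripper":0},{"wx":0,"wy":0,"wz":0,"tx":0.097,"ty":-0.35,"tz":0,"gripper":0},{"wx":0,"wy":0,"wz":0,"tx":0.097,"ty":-0.35,"tz":0,"gripper":0},{"wx":0,"wy":0,"wz":0,"tx":0.097,"ty":-0.35,"tz":0,"gripper":0},{"wx":0,"wy":0,"wz":0,"tx":0.097,"ty":-0.35,"tz":0,"gripper":0},{"wx":0,"wy":0,"wz":0,"tx":0.097,"ty":-0.35,"tz":0,"gripper":0},{"wx":0,"wy":0,"wz":0,"tx":0.05,"ty":-0.17,"tz":0,"gripper":0},{"wx":0,"wy":0.111,"wz":0,"tx":0,"ty":0,"tz":0,"gripper":0},{"wx":0,"wy":0.111,"wz":0,"tx":0,"ty":0,"tz":0,"gripper":0},{"wx":0,"wy":0.111,"wz":0,"tx":0,"ty":0,"tz":0,"gripper":0},{"wx":0,"wy":0,"wz":0,"tx":0,"ty":0,"tz":0,"gripper":0},{"wx":0,"wy":0,"wz":0,"tx":0,"ty":0,"tz":0,"gripper":0}]'

```text
time: 10.3
tool_pos: [0.6173, 0.0189, 0.2466]
eef_rot: [-0.015, 0.965, 0.057, 0.257]
wrist_force: [0.6, 0.2, -2.6]
width: 0.14
gripper_force: 49.3
```

Run:
```python
from g import *
s=sensors.observe();print(s['tool_pos'],tcp_bed(s),s['wrist_force'],mvec(s,O+.082*bx+.052*bz))
```

```text
[0.61733146 0.01890483 0.24658227] (array([118.3,  -0.5, 127.5]), array([-0. , -0.2,  0. ])) [ 0.55288022  0.20990729 -2.59725893] [-0.30110507 -0.00407677  0.6299329 ]
```

send_rows --rows '[{"wx":0,"wy":0,"wz":0,"tx":-0.15,"ty":-0.004,"tz":0.1,"gripper":0},{"wx":0,"wy":0,"wz":0,"tx":-0.15,"ty":0,"tz":0.2,"gripper":0},{"wx":0,"wy":0,"wz":0,"tx":0,"ty":0,"tz":0.2,"gripper":0},{"wx":0,"wy":0,"wz":0,"tx":0,"ty":0,"tz":0.13,"gripper":0},{"wx":0,"wy":0,"wz":0,"tx":0,"ty":0,"tz":0.03,"gripper":0},{"wx":0,"wy":0,"wz":0,"tx":0,"ty":0,"tz":0.02,"gripper":0},{"wx":0,"wy":0,"wz":0,"tx":0,"ty":0,"tz":0,"gripper":0}]'

```text
time: 11.18
tool_pos: [0.6254, 0.0205, 0.1591]
eef_rot: [-0.015, 0.964, 0.058, 0.258]
wrist_force: [-16.4, -3.9, 9.6]
width: 0.145
gripper_force: 51.5
```

```bash
cat > st.py <<'E'
from g import *
s=sensors.observe();f=s['wrist_force'];print(s['time'],tcp_bed(s),"F bed",np.round([f@bx,f@gy,f@bz],1),s['ft_torque'].round(2))
E
python3 st.py
```

```text
11.175 (array([81.8,  0.1, 47.7]), array([ 0.1, -0.1,  0. ])) F bed [-9.7 -2.  16.7] [-0.5   1.88 -0.2 ]
```

send_rows --rows '[{"wx":0,"wy":0,"wz":0,"tx":0,"ty":0,"tz":-0.012,"gripper":0},{"wx":0,"wy":0,"wz":0,"tx":-0.03,"ty":0,"tz":0,"gripper":0},{"wx":0,"wy":0,"wz":0,"tx":-0.03,"ty":0,"tz":0,"gripper":0},{"wx":0,"wy":0,"wz":0,"tx":0,"ty":0,"tz":0,"gripper":0}]'

```text
time: 11.68
tool_pos: [0.6195, 0.0197, 0.1558]
eef_rot: [-0.015, 0.964, 0.057, 0.259]
wrist_force: [-2.0, -0.9, 1.7]
width: 0.137
gripper_force: 50.0
```

```bash
python3 st.py
```

```text
11.675 (array([74.9,  0.1, 47.7]), array([-0.,  0.,  0.])) F bed [-0.9 -0.6  2.5] [-0.1   0.4  -0.05]
```

send_rows --rows '[{"wx":0,"wy":0,"wz":0,"tx":-0.03,"ty":0,"tz":0.003,"gripper":0},{"wx":0,"wy":0,"wz":0,"tx":-0.03,"ty":0,"tz":0,"gripper":0},{"wx":0,"wy":0,"wz":0,"tx":-0.03,"ty":0,"tz":0,"gripper":0},{"wx":0,"wy":0,"wz":0,"tx":0,"ty":0,"tz":0,"gripper":0}]'

```text
time: 12.18
tool_pos: [0.6107, 0.0185, 0.1506]
eef_rot: [-0.015, 0.964, 0.057, 0.259]
wrist_force: [-1.9, -0.1, 6.0]
width: 0.137
gripper_force: 50.3
```

```bash
python3 st.py
```

```text
12.175 (array([64.6, -0.1, 47.7]), array([-0. ,  0.1,  0.1])) F bed [1.3 0.1 6.2] [-0.02  0.15 -0.02]
```

send_rows --rows '[{"wx":0,"wy":0,"wz":0,"tx":-0.02,"ty":0,"tz":0,"gripper":0},{"wx":0,"wy":0,"wz":0,"tx":-0.02,"ty":0,"tz":0,"gripper":0},{"wx":0,"wy":0,"wz":0,"tx":-0.02,"ty":0,"tz":0,"gripper":0},{"wx":0,"wy":0,"wz":0,"tx":0,"ty":0,"tz":0,"gripper":0}]'

```text
time: 12.68
tool_pos: [0.6061, 0.0175, 0.1483]
eef_rot: [-0.014, 0.963, 0.057, 0.261]
wrist_force: [3.5, -0.2, 6.9]
width: 0.144
gripper_force: 50.1
```

```bash
python3 st.py
```

```text
12.675 (array([59.4, -0.6, 48. ]), array([-0. ,  0.4,  0.1])) F bed [ 6.4 -0.6  4.2] [ 0.14 -0.9  -0.07]
```

send_rows --rows '[{"wx":0,"wy":0,"wz":0,"tx":-0.02,"ty":0,"tz":0,"gripper":0},{"wx":0,"wy":0,"wz":0,"tx":0,"ty":0,"tz":0,"gripper":0}]'

```text
time: 12.92
tool_pos: [0.6051, 0.0169, 0.1482]
eef_rot: [-0.014, 0.963, 0.057, 0.263]
wrist_force: [6.0, 1.0, 9.4]
width: 0.141
gripper_force: 50.3
```

```bash
python3 st.py
```

```text
12.925 (array([58.4, -1. , 48.5]), array([-0. ,  0.5,  0.2])) F bed [9.9 0.3 5.1] [ 0.23 -1.54 -0.12]
```

send_rows --rows '[{"wx":0,"wy":0,"wz":0,"tx":0.04,"ty":0,"tz":0,"gripper":0},{"wx":0,"wy":0,"wz":0,"tx":0,"ty":0,"tz":-0.2,"gripper":0},{"wx":0,"wy":0,"wz":0,"tx":0,"ty":0,"tz":-0.3,"gripper":0},{"wx":0,"wy":0,"wz":0,"tx":0,"ty":0,"tz":-0.35,"gripper":0},{"wx":0,"wy":-0.111,"wz":0,"tx":0,"ty":0,"tz":0,"gripper":0},{"wx":0,"wy":-0.111,"wz":0,"tx":0,"ty":0,"tz":0,"gripper":0},{"wx":0,"wy":-0.111,"wz":0,"tx":0,"ty":0,"tz":0,"gripper":0},{"wx":0,"wy":0,"wz":0,"tx":-0.08,"ty":-0.2,"tz":0,"gripper":0},{"wx":0,"wy":0,"wz":0,"tx":-0.145,"ty":-0.36,"tz":0,"gripper":0},{"wx":0,"wy":0,"wz":0,"tx":-0.145,"ty":-0.36,"tz":0,"gripper":0},{"wx":0,"wy":0,"wz":0,"tx":-0.145,"ty":-0.36,"tz":0,"gripper":0},{"wx":0,"wy":0,"wz":0,"tx":-0.145,"ty":-0.36,"tz":0,"gripper":0},{"wx":0,"wy":0,"wz":0,"tx":-0.145,"ty":-0.36,"tz":0,"gripper":0},{"wx":0,"wy":0,"wz":0,"tx":-0.145,"ty":-0.36,"tz":0.1,"gripper":0},{"wx":0,"wy":0,"wz":0.076,"tx":-0.08,"ty":-0.18,"tz":0.1,"gripper":0},{"wx":0,"wy":0,"wz":0,"tx":0,"ty":0,"tz":0,"gripper":0},{"wx":0,"wy":0,"wz":0,"tx":0,"ty":0,"tz":0,"gripper":0}]'

```text
time: 15.05
tool_pos: [0.3971, 0.2999, 0.2115]
eef_rot: [0.0, 1.0, 0.0, -0.0]
wrist_force: [0.8, -0.9, -2.2]
width: 0.142
gripper_force: 49.5
```

Run:
```python
from g import *
s=sensors.observe();print(s['time'],s['tool_pos'],Ro.from_quat(np.roll(s['eef_rot'],-1)).as_matrix().round(3))
i=dict(np.load("w3.npz"));im=cv2.imread("pics/w3.png")[:,:,::-1].copy()
for n,z in (("red",(0,8)),("green",(50,80))):
    c=max(comps(im,(z[0],120,60),(z[1],255,255),300),key=cv2.contourArea);b=plane(i,cv2.boxPoints(cv2.minAreaRect(c)),.016);print(n,b.mean(0),b.round(3)[:,:2].tolist())
go(s,[.399,.300,.0493],0)
```

```text
15.05 [0.39706818 0.29988436 0.21149733] [[ 1.     0.    -0.001]
 [ 0.    -1.    -0.001]
 [-0.001  0.001 -1.   ]]
red [0.40030898 0.30431795 0.016     ] [[0.328, 0.401], [0.465, 0.369], [0.47, 0.215], [0.338, 0.232]]
green [0.61637289 0.29899018 0.016     ] [[0.678, 0.355], [0.684, 0.237], [0.557, 0.239], [0.546, 0.365]]
yaw0 0.0 wz total 0.0 shift [ 1.600e-02 -1.000e-03  1.352e+00]
```

send_rows --rows '[{"wx":0,"wy":0,"wz":0,"tx":0.016,"ty":-0.02,"tz":0.3,"gripper":0},{"wx":0,"wy":0,"wz":0,"tx":0,"ty":0,"tz":0.4,"gripper":0},{"wx":0,"wy":0,"wz":0,"tx":0,"ty":0,"tz":0.35,"gripper":0},{"wx":0,"wy":0,"wz":0,"tx":0,"ty":0,"tz":0.2,"gripper":0},{"wx":0,"wy":0,"wz":0,"tx":0,"ty":0,"tz":0.08,"gripper":0},{"wx":0,"wy":0,"wz":0,"tx":0,"ty":0,"tz":0.02,"gripper":0},{"wx":0,"wy":0,"wz":0,"tx":0,"ty":0,"tz":0,"gripper":0}]'

```text
time: 15.92
tool_pos: [0.3994, 0.3028, 0.0505]
eef_rot: [-0.0, 1.0, -0.001, 0.001]
wrist_force: [-0.5, -0.0, -2.8]
width: 0.144
gripper_force: 49.4
```

send_rows --rows '[{"wx":0,"wy":0,"wz":0,"tx":0,"ty":0,"tz":0.012,"gripper":0},{"wx":0,"wy":0,"wz":0,"tx":0,"ty":0,"tz":0.008,"gripper":0},{"wx":0,"wy":0,"wz":0,"tx":0,"ty":0,"tz":0,"gripper":0}]'

```text
time: 16.3
tool_pos: [0.3991, 0.3028, 0.0483]
eef_rot: [-0.0, 1.0, -0.0, 0.001]
wrist_force: [-1.3, -1.9, 5.9]
width: 0.142
gripper_force: 50.6
```

send_rows --rows '[{"wx":0,"wy":0,"wz":0,"tx":0,"ty":0,"tz":0,"gripper":0.35},{"wx":0,"wy":0,"wz":0,"tx":0,"ty":0,"tz":0,"gripper":0.35},{"wx":0,"wy":0,"wz":0,"tx":0,"ty":0,"tz":-0.2,"gripper":0.35},{"wx":0,"wy":0,"wz":0,"tx":0,"ty":0,"tz":-0.4,"gripper":0.5},{"wx":0,"wy":0,"wz":0,"tx":0,"ty":0,"tz":-0.4,"gripper":0.5},{"wx":0,"wy":0,"wz":0,"tx":0,"ty":0.2,"tz":-0.25,"gripper":0.5},{"wx":0,"wy":0,"wz":0,"tx":0.015,"ty":0.4,"tz":0,"gripper":0.5},{"wx":0,"wy":0,"wz":0,"tx":0.015,"ty":0.4,"tz":0,"gripper":0.5},{"wx":0,"wy":0,"wz":0,"tx":0.015,"ty":0.4,"tz":0,"gripper":0.5},{"wx":0,"wy":0,"wz":0,"tx":0.015,"ty":0.4,"tz":0,"gripper":0.5},{"wx":0,"wy":0,"wz":0,"tx":0.015,"ty":0.4,"tz":0,"gripper":0.5},{"wx":0,"wy":0,"wz":0,"tx":0.015,"ty":0.4,"tz":0,"gripper":0.5},{"wx":0,"wy":0,"wz":0,"tx":0.015,"ty":0.4,"tz":0,"gripper":0.5},{"wx":0,"wy":0,"wz":0,"tx":0.015,"ty":0.4,"tz":0,"gripper":0.5},{"wx":0,"wy":0,"wz":0,"tx":0.015,"ty":0.4,"tz":0,"gripper":0.5},{"wx":0,"wy":0,"wz":0,"tx":0.015,"ty":0.4,"tz":0,"gripper":0.5},{"wx":0,"wy":0,"wz":0,"tx":0,"ty":0.4,"tz":0,"gripper":0.5},{"wx":0,"wy":0,"wz":0,"tx":0,"ty":0.4,"tz":0,"gripper":0.5},{"wx":0,"wy":0,"wz":0,"tx":0,"ty":0.344,"tz":0,"gripper":0.5},{"wx":0,"wy":0,"wz":0,"tx":0,"ty":0,"tz":0,"gripper":0.5}]'

```text
time: 18.8
tool_pos: [0.4157, -0.3408, 0.1967]
eef_rot: [0.0, 1.0, -0.002, -0.0]
wrist_force: [0.2, 0.4, 0.9]
width: 0.501
gripper_force: 0.0
```

send_rows --rows '[{"wx":0,"wy":0,"wz":0.091,"tx":0,"ty":0,"tz":0.1,"gripper":0.5},{"wx":0,"wy":0,"wz":0.091,"tx":0,"ty":0,"tz":0.1,"gripper":0.5},{"wx":0,"wy":0,"wz":0.091,"tx":0,"ty":0,"tz":0.1,"gripper":0.5},{"wx":0,"wy":0,"wz":0.09,"tx":0,"ty":0,"tz":0,"gripper":0.5},{"wx":0,"wy":0,"wz":0,"tx":0,"ty":0,"tz":0,"gripper":0.5},{"wx":0,"wy":0,"wz":0,"tx":0,"ty":0,"tz":0,"gripper":0.5}]'

```text
time: 19.55
tool_pos: [0.4162, -0.3381, 0.1614]
eef_rot: [0.0, 0.96, -0.28, 0.0]
wrist_force: [0.1, 0.3, 0.6]
width: 0.499
gripper_force: 0.0
```

Run:
```python
from g import *
s=sensors.observe();i=cams.camera_info("wrist");im=cams.grab_frame("wrist");print(s['time'],s['tool_pos'])
cv2.imwrite("pics/w5.png",im[:,:,::-1]);np.savez("w5.npz",**{k:np.array(v) for k,v in i.items()})
go(s,[.4175,-.3385,.043],-32.7)
P=np.array([.4175,-.3385]);y=np.radians(-32.7);d=np.array([np.cos(y),np.sin(y)]);n=np.array([-d[1],d[0]])
for c in comps(im,(10,90,25),(25,255,255),300):
    r=cv2.minAreaRect(c);u,v=r[0]
    q=plane(i,c.reshape(-1,2),.010)[:,:2]-P;a,b=q@d,q@n
    if np.hypot(*q.mean(0))<.06: print(np.round(r[0]),np.round(r[1]),r[2],"along",a.min(),a.max(),"across",b.min(),b.max())
# red tray content from top cam
t=cams.grab_frame("top");cv2.imwrite("pics/t5.png",t[:,:,::-1]);ti=cams.camera_info("top")
for c in comps(t,(10,90,60),(22,230,255),100):
    r=cv2.minAreaRect(c);p=plane(ti,[r[0]],.034)[0]
    if p[1]>.2 and p[0]<.5: print("in red",p,r)
```

```text
19.55 [ 0.41616639 -0.33807702  0.16144891]
yaw0 -32.5 wz total 0.002 shift [ 0.011 -0.003  0.987]
[252. 176.] [71. 21.] 90.0 along -0.039955212156858655 0.04078642489650533 across -0.011157628914452692 0.0123278331438936
in red [0.22656695 0.59208201 0.034     ] ((31.200008392333984, 300.60003662109375), (19.677398681640625, 12.521980285644531), 26.56505012512207)
in red [0.39617658 0.29802021 0.034     ] ((133.83448791503906, 241.97225952148438), (13.405035018920898, 28.43366050720215), 2.385944128036499)
```

send_rows --rows '[{"wx":0,"wy":0,"wz":0.002,"tx":0.011,"ty":0,"tz":0.3,"gripper":0.5},{"wx":0,"wy":0,"wz":0,"tx":0,"ty":0,"tz":0.35,"gripper":0.5},{"wx":0,"wy":0,"wz":0,"tx":0,"ty":0,"tz":0.25,"gripper":0.5},{"wx":0,"wy":0,"wz":0,"tx":0,"ty":0,"tz":0.08,"gripper":0.5},{"wx":0,"wy":0,"wz":0,"tx":0,"ty":0,"tz":0,"gripper":0.5},{"wx":0,"wy":0,"wz":0,"tx":0,"ty":0,"tz":0,"gripper":0},{"wx":0,"wy":0,"wz":0,"tx":0,"ty":0,"tz":0,"gripper":0},{"wx":0,"wy":0,"wz":0,"tx":0,"ty":0,"tz":0,"gripper":0},{"wx":0,"wy":0,"wz":0,"tx":0,"ty":0,"tz":0,"gripper":0}]'

```text
time: 20.78
tool_pos: [0.4176, -0.3396, 0.0449]
eef_rot: [0.001, 0.959, -0.283, 0.001]
wrist_force: [-0.4, 0.5, 6.1]
width: 0.138
gripper_force: 49.2
```

send_rows --rows '[{"wx":0,"wy":0,"wz":0,"tx":0,"ty":0,"tz":-0.2,"gripper":0},{"wx":0,"wy":0,"wz":0,"tx":0,"ty":0,"tz":-0.4,"gripper":0},{"wx":0,"wy":0,"wz":0,"tx":0,"ty":0,"tz":-0.4,"gripper":0},{"wx":0,"wy":0,"wz":0,"tx":0,"ty":0,"tz":-0.4,"gripper":0},{"wx":0,"wy":0,"wz":-0.11,"tx":0,"ty":0,"tz":-0.3,"gripper":0},{"wx":0,"wy":0,"wz":-0.11,"tx":0,"ty":0,"tz":0,"gripper":0},{"wx":0,"wy":0,"wz":-0.11,"tx":0,"ty":0,"tz":0,"gripper":0},{"wx":0,"wy":0,"wz":-0.11,"tx":0,"ty":0,"tz":0,"gripper":0},{"wx":0,"wy":0,"wz":0,"tx":0.223,"ty":-0.308,"tz":0,"gripper":0},{"wx":0,"wy":0,"wz":0,"tx":0.223,"ty":-0.308,"tz":0,"gripper":0},{"wx":0,"wy":0,"wz":0,"tx":0.223,"ty":-0.308,"tz":0,"gripper":0},{"wx":0,"wy":0,"wz":0,"tx":0.223,"ty":-0.308,"tz":0,"gripper":0},{"wx":0,"wy":0,"wz":0,"tx":0.223,"ty":-0.308,"tz":0,"gripper":0},{"wx":0,"wy":0,"wz":0,"tx":0.223,"ty":-0.308,"tz":0,"gripper":0},{"wx":0,"wy":0,"wz":0,"tx":0.223,"ty":-0.308,"tz":0,"gripper":0},{"wx":0,"wy":0,"wz":0,"tx":0.223,"ty":-0.308,"tz":0,"gripper":0},{"wx":0,"wy":0,"wz":0,"tx":0.223,"ty":-0.308,"tz":0,"gripper":0},{"wx":0,"wy":0,"wz":0,"tx":0,"ty":0,"tz":0,"gripper":0}]'

```text
time: 23.02
tool_pos: [0.618, 0.0219, 0.2469]
eef_rot: [-0.0, 0.998, 0.06, -0.001]
wrist_force: [-1.0, -1.1, -4.4]
width: 0.141
gripper_force: 49.7
```

send_rows --rows '[{"wx":0,"wy":0.111,"wz":0,"tx":0,"ty":0,"tz":0,"gripper":0},{"wx":0,"wy":0.111,"wz":0,"tx":0,"ty":0,"tz":0,"gripper":0},{"wx":0,"wy":0.111,"wz":0,"tx":0,"ty":0,"tz":0,"gripper":0},{"wx":0,"wy":0,"wz":0,"tx":0,"ty":0,"tz":0,"gripper":0},{"wx":0,"wy":0,"wz":0,"tx":0,"ty":0,"tz":0,"gripper":0}]'

```text
time: 23.65
tool_pos: [0.6181, 0.0186, 0.2484]
eef_rot: [-0.015, 0.965, 0.056, 0.257]
wrist_force: [1.6, -0.1, -3.4]
width: 0.141
gripper_force: 49.7
```

```bash
python3 st.py
python3 - <<'E'
from g import *
s=sensors.observe();print(mvec(s,O+.082*bx+.056*bz))
E
```

```text
23.65 (array([119.9,  -0.9, 128.7]), array([-0.1, -0.1,  0.1])) F bed [-0.4 -0.3 -3.8] [-0.05  0.52  0.02]
[-0.31466248 -0.00760158  0.60626168]
```

send_rows --rows '[{"wx":0,"wy":0,"wz":0,"tx":-0.15,"ty":-0.008,"tz":0.1,"gripper":0},{"wx":0,"wy":0,"wz":0,"tx":-0.165,"ty":0,"tz":0.2,"gripper":0},{"wx":0,"wy":0,"wz":0,"tx":0,"ty":0,"tz":0.2,"gripper":0},{"wx":0,"wy":0,"wz":0,"tx":0,"ty":0,"tz":0.12,"gripper":0},{"wx":0,"wy":0,"wz":0,"tx":0,"ty":0,"tz":0.04,"gripper":0},{"wx":0,"wy":0,"wz":0,"tx":0,"ty":0,"tz":0,"gripper":0},{"wx":0,"wy":0,"wz":0,"tx":0,"ty":0,"tz":0,"gripper":0}]'

```text
time: 24.52
tool_pos: [0.6246, 0.0209, 0.1608]
eef_rot: [-0.015, 0.964, 0.056, 0.259]
wrist_force: [0.3, 0.3, -3.8]
width: 0.14
gripper_force: 49.7
```

```bash
python3 st.py
```

```text
24.525 (array([82. ,  0.6, 49.5]), array([-0.1,  0. ,  0.1])) F bed [-1.6  0.3 -3.5] [-0.08  0.62 -0.05]
```

send_rows --rows '[{"wx":0,"wy":0,"wz":0,"tx":0,"ty":0.005,"tz":0.012,"gripper":0},{"wx":0,"wy":0,"wz":0,"tx":-0.04,"ty":0,"tz":0,"gripper":0},{"wx":0,"wy":0,"wz":0,"tx":-0.04,"ty":0,"tz":0,"gripper":0},{"wx":0,"wy":0,"wz":0,"tx":0,"ty":0,"tz":0,"gripper":0}]'

```text
time: 25.02
tool_pos: [0.617, 0.0191, 0.155]
eef_rot: [-0.015, 0.964, 0.056, 0.259]
wrist_force: [-3.6, -1.6, 5.1]
width: 0.138
gripper_force: 50.9
```

```bash
python3 st.py
```

```text
25.025 (array([72.3, -0.2, 48.3]), array([-0.1,  0.1,  0.1])) F bed [-0.7 -1.2  6.3] [-0.13  0.28 -0.03]
```

Light contact at the expected height; sliding into the gap.

send_rows --rows '[{"wx":0,"wy":0,"wz":0,"tx":-0.05,"ty":0,"tz":0,"gripper":0},{"wx":0,"wy":0,"wz":0,"tx":-0.05,"ty":0,"tz":0,"gripper":0},{"wx":0,"wy":0,"wz":0,"tx":-0.05,"ty":0,"tz":0,"gripper":0},{"wx":0,"wy":0,"wz":0,"tx":0,"ty":0,"tz":0,"gripper":0}]'

```text
time: 25.52
tool_pos: [0.6013, 0.0173, 0.1458]
eef_rot: [-0.015, 0.964, 0.056, 0.259]
wrist_force: [-4.1, -1.4, 7.1]
width: 0.14
gripper_force: 51.0
```

```bash
python3 st.py
```

```text
25.525 (array([54. , -0.2, 48.3]), array([-0.1,  0.1,  0.1])) F bed [-0.1 -0.9  8.3] [-0.17  0.27 -0.1 ]
```

send_rows --rows '[{"wx":0,"wy":0,"wz":0,"tx":-0.05,"ty":0,"tz":0,"gripper":0},{"wx":0,"wy":0,"wz":0,"tx":-0.05,"ty":0,"tz":0,"gripper":0},{"wx":0,"wy":0,"wz":0,"tx":-0.05,"ty":0,"tz":0,"gripper":0},{"wx":0,"wy":0,"wz":0,"tx":-0.05,"ty":0,"tz":0,"gripper":0},{"wx":0,"wy":0,"wz":0,"tx":0,"ty":0,"tz":0,"gripper":0}]'

```text
time: 26.15
tool_pos: [0.5807, 0.0148, 0.1339]
eef_rot: [-0.015, 0.964, 0.056, 0.259]
wrist_force: [-4.2, -2.6, 7.1]
width: 0.143
gripper_force: 51.1
```

```bash
python3 st.py
```

```text
26.15 (array([30.1, -0.2, 48.3]), array([-0.1,  0.1,  0.1])) F bed [-0.3 -2.1  8.4] [-0.27  0.24 -0.07]
```

send_rows --rows '[{"wx":0,"wy":0,"wz":0,"tx":-0.05,"ty":0.004,"tz":0,"gripper":0},{"wx":0,"wy":0,"wz":0,"tx":-0.05,"ty":0,"tz":0,"gripper":0},{"wx":0,"wy":0,"wz":0,"tx":-0.05,"ty":0,"tz":0,"gripper":0},{"wx":0,"wy":0,"wz":0,"tx":-0.05,"ty":0,"tz":0,"gripper":0},{"wx":0,"wy":0,"wz":0,"tx":-0.05,"ty":0,"tz":0,"gripper":0},{"wx":0,"wy":0,"wz":0,"tx":0,"ty":0,"tz":0,"gripper":0},{"wx":0,"wy":0,"wz":0,"tx":0,"ty":0,"tz":0,"gripper":0}]'

```text
time: 27.02
tool_pos: [0.555, 0.0112, 0.1189]
eef_rot: [-0.014, 0.964, 0.056, 0.259]
wrist_force: [-4.4, -1.5, 8.4]
width: 0.142
gripper_force: 51.2
```

```bash
python3 st.py
```

```text
27.025 (array([ 0.2, -0.7, 48.3]), array([-0.1,  0.1,  0.1])) F bed [ 0.3 -1.   9.5] [-0.3   0.24 -0.2 ]
```

send_rows --rows '[{"wx":0,"wy":0,"wz":0,"tx":-0.05,"ty":0,"tz":0,"gripper":0},{"wx":0,"wy":0,"wz":0,"tx":-0.05,"ty":0,"tz":0,"gripper":0},{"wx":0,"wy":0,"wz":0,"tx":-0.05,"ty":0,"tz":0,"gripper":0},{"wx":0,"wy":0,"wz":0,"tx":-0.05,"ty":0,"tz":0,"gripper":0},{"wx":0,"wy":0,"wz":0,"tx":-0.05,"ty":0,"tz":0,"gripper":0},{"wx":0,"wy":0,"wz":0,"tx":-0.05,"ty":0,"tz":0,"gripper":0},{"wx":0,"wy":0,"wz":0,"tx":-0.05,"ty":0,"tz":0,"gripper":0},{"wx":0,"wy":0,"wz":0,"tx":-0.05,"ty":0,"tz":0,"gripper":0},{"wx":0,"wy":0,"wz":0,"tx":-0.05,"ty":0,"tz":0,"gripper":0},{"wx":0,"wy":0,"wz":0,"tx":-0.05,"ty":0,"tz":0,"gripper":0},{"wx":0,"wy":0,"wz":0,"tx":-0.05,"ty":0,"tz":0,"gripper":0},{"wx":0,"wy":0,"wz":0,"tx":-0.03,"ty":0,"tz":0,"gripper":0},{"wx":0,"wy":0,"wz":0,"tx":0,"ty":0,"tz":0,"gripper":0},{"wx":0,"wy":0,"wz":0,"tx":0,"ty":0,"tz":0,"gripper":0}]'

```text
time: 28.78
tool_pos: [0.4955, 0.004, 0.0843]
eef_rot: [-0.014, 0.964, 0.056, 0.259]
wrist_force: [-3.3, -1.5, 9.3]
width: 0.141
gripper_force: 51.3
```

```bash
python3 st.py
```

```text
28.775 (array([-69.1,  -0.9,  48.3]), array([-0.1,  0.1,  0.2])) F bed [ 1.7 -1.1  9.8] [-0.2  -0.05 -0.08]
```

send_rows --rows '[{"wx":0,"wy":0,"wz":0,"tx":0,"ty":0,"tz":-0.2,"gripper":0},{"wx":0,"wy":0,"wz":0,"tx":0,"ty":0,"tz":-0.35,"gripper":0},{"wx":0,"wy":0,"wz":0,"tx":0,"ty":0,"tz":-0.35,"gripper":0},{"wx":0,"wy":0,"wz":0,"tx":0,"ty":0,"tz":-0.3,"gripper":0},{"wx":0,"wy":-0.111,"wz":0,"tx":0,"ty":0,"tz":0,"gripper":0},{"wx":0,"wy":-0.111,"wz":0,"tx":0,"ty":0,"tz":0,"gripper":0},{"wx":0,"wy":-0.111,"wz":0,"tx":0,"ty":0,"tz":0,"gripper":0},{"wx":0,"wy":0,"wz":0,"tx":0.234,"ty":-0.291,"tz":0,"gripper":0},{"wx":0,"wy":0,"wz":0,"tx":0.234,"ty":-0.291,"tz":0,"gripper":0},{"wx":0,"wy":0,"wz":0,"tx":0.234,"ty":-0.291,"tz":0,"gripper":0},{"wx":0,"wy":0,"wz":0,"tx":0.234,"ty":-0.291,"tz":0,"gripper":0},{"wx":0,"wy":0,"wz":0,"tx":0.234,"ty":-0.291,"tz":0,"gripper":0},{"wx":0,"wy":0,"wz":0,"tx":0.234,"ty":-0.291,"tz":0,"gripper":0},{"wx":0,"wy":0,"wz":0,"tx":0.234,"ty":-0.291,"tz":0,"gripper":0},{"wx":0,"wy":0,"wz":0.076,"tx":0.234,"ty":-0.291,"tz":0,"gripper":0},{"wx":0,"wy":0,"wz":0,"tx":0,"ty":0,"tz":0,"gripper":0},{"wx":0,"wy":0,"wz":0,"tx":0,"ty":0,"tz":0,"gripper":0}]'

```text
time: 30.9
tool_pos: [0.6137, 0.2995, 0.207]
eef_rot: [0.0, 1.0, -0.001, -0.001]
wrist_force: [0.1, -0.5, -3.7]
width: 0.141
gripper_force: 49.8
```

Run:
```python
from g import *
s=sensors.observe();print(s['time'],s['tool_pos']);go(s,[.614,.300,.051],0)
```

```text
30.9 [0.61367321 0.29945464 0.20697508]
yaw0 -0.1 wz total -0.001 shift [ 0.003 -0.005  1.3  ]
```

send_rows --rows '[{"wx":0,"wy":0,"wz":0,"tx":0,"ty":0,"tz":0.3,"gripper":0},{"wx":0,"wy":0,"wz":0,"tx":0,"ty":0,"tz":0.4,"gripper":0},{"wx":0,"wy":0,"wz":0,"tx":0,"ty":0,"tz":0.35,"gripper":0},{"wx":0,"wy":0,"wz":0,"tx":0,"ty":0,"tz":0.2,"gripper":0},{"wx":0,"wy":0,"wz":0,"tx":0,"ty":0,"tz":0.05,"gripper":0},{"wx":0,"wy":0,"wz":0,"tx":0,"ty":0,"tz":0.015,"gripper":0},{"wx":0,"wy":0,"wz":0,"tx":0,"ty":0,"tz":0,"gripper":0}]'

```text
time: 31.78
tool_pos: [0.6147, 0.2998, 0.0517]
eef_rot: [-0.0, 1.0, -0.001, 0.001]
wrist_force: [0.2, 0.7, -3.5]
width: 0.137
gripper_force: 49.8
```

send_rows --rows '[{"wx":0,"wy":0,"wz":0,"tx":0,"ty":0,"tz":0.015,"gripper":0},{"wx":0,"wy":0,"wz":0,"tx":0,"ty":0,"tz":0.008,"gripper":0},{"wx":0,"wy":0,"wz":0,"tx":0,"ty":0,"tz":0,"gripper":0}]'

```text
time: 32.15
tool_pos: [0.6145, 0.3003, 0.049]
eef_rot: [-0.0, 1.0, -0.001, 0.001]
wrist_force: [-3.3, 0.4, 6.0]
width: 0.141
gripper_force: 50.9
```

Contact; release, lift and move aside.

send_rows --rows '[{"wx":0,"wy":0,"wz":0,"tx":0,"ty":0,"tz":0,"gripper":0.35},{"wx":0,"wy":0,"wz":0,"tx":0,"ty":0,"tz":0,"gripper":0.35},{"wx":0,"wy":0,"wz":0,"tx":0,"ty":0,"tz":-0.2,"gripper":0.35},{"wx":0,"wy":0,"wz":0,"tx":0,"ty":0,"tz":-0.4,"gripper":0.5},{"wx":0,"wy":0,"wz":0,"tx":0,"ty":0,"tz":-0.4,"gripper":0.5},{"wx":0,"wy":0,"wz":0,"tx":0,"ty":0,"tz":-0.4,"gripper":0.5},{"wx":0,"wy":0,"wz":0,"tx":-0.4,"ty":0.2,"tz":-0.2,"gripper":0.5},{"wx":0,"wy":0,"wz":0,"tx":-0.4,"ty":0.3,"tz":0,"gripper":0.5},{"wx":0,"wy":0,"wz":0,"tx":-0.4,"ty":0.3,"tz":0,"gripper":0.5},{"wx":0,"wy":0,"wz":0,"tx":-0.2,"ty":0.3,"tz":0,"gripper":0.5},{"wx":0,"wy":0,"wz":0,"tx":0,"ty":0,"tz":0,"gripper":0.5},{"wx":0,"wy":0,"wz":0,"tx":0,"ty":0,"tz":0,"gripper":0.5}]'

```text
time: 33.65
tool_pos: [0.4464, 0.1686, 0.2397]
eef_rot: [-0.0, 1.0, -0.001, 0.0]
wrist_force: [-0.1, -0.3, -0.3]
width: 0.499
gripper_force: 0.0
```

Run:
```python
from h import *
im=np.hstack([cams.grab_frame("side")[160:384,130:350],cams.grab_frame("top")[60:284,90:310]])
cv2.imwrite("pics/end.png",cv2.resize(im,None,fx=1.8,fy=1.8,interpolation=3)[:,:,::-1])
```

```text
(no output)
```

View pics/end.png

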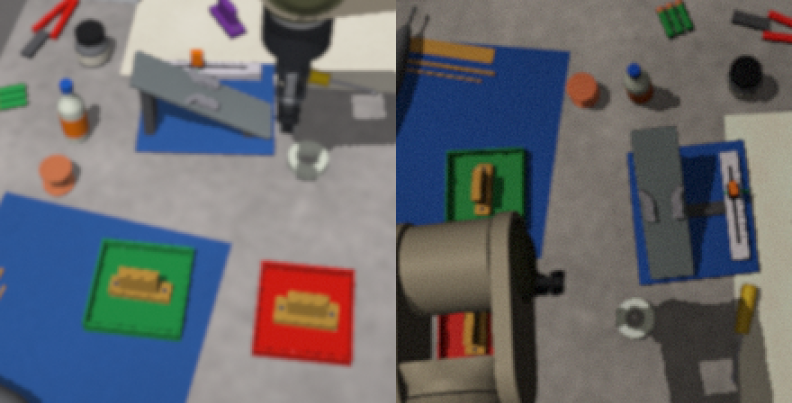

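Both runners lie flat, rib up: one in the green tray at about (140,287) in the left half, one in the red tray at about (305,310). The grip is at the mark, about (735,190) in the right half, and the bystanders look undisturbed.

```bash
python3 -c "
from cell import arm
print(arm.finish_job())"
```

```text
the job is handed in; nothing more can be done
None
```

The job is handed in: the grip is on the green mark, the runner that fits is in the green tray, and the one the jaws stopped is in the red tray; `finish_job` gave no verdict.

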